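# Change the label dispenser's cartridges and zero its counter

## Robot

A 6-joint arm with a two-finger parallel gripper is mounted at the origin on a cart in front of the work surface, level with it; the furniture and walls round the work are solid. World frame = base frame: x ahead of the robot, y to its left, z up, the work surface at z = 0. Lengths are in m, angles in rad, forces in N, time in s.
With the tool pointing down it reaches from about 0.35 to 0.975 m from the base axis. Payload 4.9 kg.
Tool frame: the origin (TCP) lies on the front face of the gripper's body, between the roots of the fingers; the fingertips stand ctrl.tip_extent ahead of it and the grasp point (between the pads) lies 54 mm ahead of it (ctrl.tip_extent is the distance from the TCP to the fingertips, in m); z points along the fingers, y is the line along which they close (so a half turn about z gives the same grasp; the last joint's range is limited). The gripper opens to 85 mm and grips with 20 to 120 N. Pads are 22 mm wide; open, the fingers measure 114 mm over their backs; the gripper's body (76 mm by 85 mm) begins 54 mm behind the grasp point. The pads swing forward as they close: fully open they stand 13 mm farther back than shut.
Start: joints at [-1.289, 0.053, 1.613, -0, 1.476, -0.119], TCP at [0.244, -0.575, 0.304] pointing down, gripper open.
Joint ranges: [-3.01, 3.01], [-1.01, 2.22], [0.06, 2.58], [-1.02, 4.17], [0.09, 2.62], [-3.14, 3.14]. Speed limits (rad/s): [2.57, 2.57, 3.14, 3.14, 3.14, 3.14].

## Interface

Orientations are given as a rotation vector (axis times angle).
In Python, from station import ctrl gives the robot as it stands.
- The arm moves only by the tool apply_moves, never from a script. Its argument "rows" is one flat list of numbers, 6 for each row, row after row: the shift along the tool's x, y, z normalised to -1 to 1, where 1 is 0.6 m, then the turn, a rotation vector about the tool's x, y, z normalised to -1 to 1, where 1 is 90 degrees. A call has 1 to 20 rows; each row is the pose to reach, as a shift and turn from the pose commanded when the call began, along the tool's axes at that moment; what a row does not reach only later rows make up. A row lasts 1/10 s, in which the tool goes at most 50 mm and 8.59 degrees, less where a joint would pass 70% of its speed; a pose out of reach is approached as far as the arm can. A call with a number of a shift or a turn outside -1 to 1 is refused whole. A call with a gripper value outside its range is refused whole. "grip" is the opening, from 0 (shut) to 1 (fully open), set as the call begins (left out, the last holds). The fingers move at their own pace and stop on an object; "grip_force" is the grip in N (left out, the last holds). Time passes only in rows, so rows that repeat a pose let the fingers close. It gives the time, the measured TCP pose, the force, the opening and the grip force at its end, in the units of the state.
- ctrl.get_obs(): the state, without advancing time (a new reading comes with each control period).
- ctrl.get_image(name): name is "side" or "top" or "wrist"; returns (picture, depth): 400x640x3 uint8, blue, green, red; 400x640 float32, m along the optical axis (not along the pixel's ray), 0 where there is no reading.
- ctrl.camera_model(name): a dict with "mtx" (3x3 intrinsics, pixels), "R" (3x3) and "t" (3): a world point X has camera coordinates R X + t; the wrist camera has in their place "tool_from_camera" (4x4, takes a point from camera to tool coordinates, whose origin is the TCP and whose axes are the flange's). Camera axes: x right, y down, z forward; pixel columns grow to the right and rows downward; lengths in m; the calibration is good to about 2 mm. A picture is of the moment at which its call begins: read the wrist's pose just before it. camera_model takes no time and is no camera call.
- ctrl.finish_job(): hands the job in; it is judged then, once.
The state is a dict: "t": time; "q": joint angles; "dq": joint speeds; "effort": joint torques, N m; "tool_pos": TCP position; "tool_rot": TCP orientation; "contact_force": force on the tool from outside, world axes, zero at the start; "wrist_torque": the same for the moment, N m; "opening": finger opening in m; "grip_force": force on a finger pad.
Only numpy, scipy, OpenCV 4.12 (cv2) and the standard library are available. Lean on these libraries where they do the work, as an engineer would, in place of code of your own. Each camera call takes 0.05 s, during which the arm holds its last target. There are 200 camera calls.

## Task

Change the cartridges of the label dispenser: draw its spindle right out, put every spent cartridge from its bays into the returns tray, stand every fresh cartridge upright in a bay of its own (any bay, outlet lip to the front), and push the spindle back through the cheek, all their bores and into the socket in the housing until it is fully home. Then zero the counter by pressing its recessed reset button right in with the point of the pencil, and lay the pencil back in the pen tray. Do not disturb the other things on the desk.

Things in the scene. Friction and masses are not known exactly. Their poses are not given: they have to be found in the camera images.
- dispenser: Fixed label dispenser. Origin on the desk under the middle of its 4 bays; x to its back, y left along the bays, z up. Base plate x -42..42, top z 8 mm. Bay centres y -51, -17, 17, 51 mm, floor z 8; ribs 5 mm high between bays leave 30 mm, ledges 5 mm high before and behind leave 57 mm (x). Right cheek plate y -76..-68, 60 mm deep, top z 54. Counter housing at the left, y 70..127, x -39..39, top z 72 mm.
- cheek_hole (a point): Centre of the hole in the right cheek, on its outer face (dispenser x 0, y -76, z 33 mm): the spindle's way in. Round, 13 mm across, 8 mm through. Axes parallel to the dispenser's; the spindle line runs along +y.
- socket_mouth (a point): Centre of the mouth of the socket in the housing's right wall (dispenser x 0, y 70, z 33 mm), in line with the cheek hole. Round, 13 mm across, 14 mm deep, runs to +y. Axes parallel to the dispenser's.
- recess_mouth (a point): Centre of the round recess of the reset button in the housing's front face (dispenser x -38, y 105, z 34 mm), under the display, with a thin metal ring. 12 mm across, runs level to dispenser +x; the button's face lies 6 mm inside. Too narrow for a fingertip.
- button_face (a point): Centre of the outer face (9.6 mm across) of the reset button; moves in with it.
- reset_button (a joint): How far the spring-loaded reset button is pushed in, m: 0 released, 0.005 fully in. It starts to move at 1.5 N, takes 4 N fully in and springs back. The counter zeroes when it is held beyond 0.003 for a moment.
- fresh_cartridge_1: Fresh label cartridge, white, 54 deep (x), 26 thick (y), 50 mm high. Origin at the centre of its underside. Its front (-x) has an outlet lip 6 mm out, 7 to 9 mm up. A 16 mm bore runs through its thickness along y, 25 mm up. 0.11 kg; one of three alike, one may be absent. Starts standing in the row on the desk at the right front, front within 0.4 rad of world -x. Its flat front and back can be gripped above the lip.
- fresh_cartridge_2: Fresh label cartridge, white, 54 deep (x), 26 thick (y), 50 mm high. Origin at the centre of its underside. Its front (-x) has an outlet lip 6 mm out, 7 to 9 mm up. A 16 mm bore runs through its thickness along y, 25 mm up. 0.11 kg; one of three alike, one may be absent. Starts standing in the row on the desk at the right front, front within 0.4 rad of world -x. Its flat front and back can be gripped above the lip.
- fresh_cartridge_3: Fresh label cartridge, white, 54 deep (x), 26 thick (y), 50 mm high. Origin at the centre of its underside. Its front (-x) has an outlet lip 6 mm out, 7 to 9 mm up. A 16 mm bore runs through its thickness along y, 25 mm up. 0.11 kg; one of three alike, one may be absent. Starts standing in the row on the desk at the right front, front within 0.4 rad of world -x. Its flat front and back can be gripped above the lip.
- spent_cartridge_1: Spent label cartridge, the same kind and size as the fresh ones (origin at the centre of its underside, front -x, bore along y 25 mm up), 0.07 kg; known by its place: it starts in the dispenser, seated in a bay with the spindle through it. One or two are there.
- spent_cartridge_2: Spent label cartridge, the same kind and size as the fresh ones (origin at the centre of its underside, front -x, bore along y 25 mm up), 0.07 kg; known by its place: it starts in the dispenser, seated in a bay with the spindle through it. One or two are there.
- spindle: Steel spindle; starts home in the dispenser. Origin on its axis at the shoulder; 9 mm round rod 160 mm along its +x, round-nosed; square 16x16 mm ribbed handle 56 mm along -x, which cannot pass the cheek hole. Home, the shoulder meets the cheek and the tip is 14 mm inside the socket. Lying on the desk its axis is 8 mm up. 0.12 kg, balances near the shoulder.
- spindle_tip (a point): The tip of the spindle's rod, on its axis, 160 mm from the origin along its +x.
- pencil: Wooden pencil, 7 mm thick, 168 mm long, 0.012 kg, lying in the pen tray. Origin at its middle on the underside; the sharpened point is at its own -y end, 84 mm out; the last 18 mm taper.
- pencil_tip (a point): The pencil's sharpened point, on its axis.
- returns_tray: Shallow open brown returns tray fixed to the desk in front of the dispenser, 90 (x) by 104 mm (y), rim 12 mm high, walls and floor 3 mm. Origin at the centre of its underside. Empty at the start.
- pen_tray: Shallow grey pen tray fixed to the desk at the left, 206 mm long (its x, pointing roughly away from the robot), 82 mm wide (y), rim 9 mm high, walls and floor 3 mm. Origin at the centre of its underside.
- mouse: Bystander: black computer mouse, 106x60x35 mm, at the right edge of the desk. Leave it where it is.
- stapler: Bystander: desk stapler, 30x136x49 mm, at the left behind the pen tray. Leave it where it is.
- memory_stick: Bystander: memory stick, 17x52x8 mm, lying at the front edge, left of the middle. Leave it where it is.
- eraser: Bystander: worn eraser, 18x42x11 mm, to the right in front of the small computer. Leave it where it is.
Things that resemble listed ones, but are neither listed nor needed, are in the scene too. Leave any turquoise look-alike of the fresh_cartridge_2 alone.

How it is judged:
By the outcome, as a careful person would: the job done as asked, in the order asked, and still so for the second after the job is handed in, with the robot touching nothing.
Of spent_cartridge_1, spent_cartridge_2 only 1 to 2 are there at a start; the rules pass over those that are not, and their reading is None.
Of fresh_cartridge_1, fresh_cartridge_2, fresh_cartridge_3 only 2 to 3 are there at a start; the rules pass over those that are not, and their reading is None.
At some moment in a run one of spindle, pencil may be knocked a few centimetres aside while the robot is not near it.
It also fails if it takes over 210 s, if anything falls off the work surface, if the arm or the gripper's body presses on something with over 40 N, if the wrist force passes 120 N, or if a joint passes its speed limit or range.

## Working session

There is one attempt and no reset: what is moved stays moved. The work goes in short steps, Python scripts to look and compute and a tool call to move; the robot and the scene stay as the last step left them, time stands still between calls to the robot, and variables do not carry over. Pictures are saved under pics/ and viewed, at most 14 in all, crops included, and the job is handed in when it is done.

Besides the shell and the picture viewer there is one more tool, called after "Request:" in YAML: its name, and indented under it one key for each argument. apply_moves: Moves the arm, as the interface text tells. Its arguments: {"type":"object","properties":{"rows":{"type":"array","items":{"type":"number"}},"grip":{"type":"number"},"grip_force":{"type":"number"}},"required":["rows"]}

```bash
ls; mkdir -p pics
cat > h.py <<'E'
import numpy as np, cv2
from scipy.spatial.transform import Rotation as Ro
from station import ctrl
def shot(n):
    o=ctrl.get_obs(); im,d=ctrl.get_image(n); m=ctrl.camera_model(n); K=np.array(m["mtx"])
    if n=="wrist":
        T=np.eye(4);T[:3,:3]=Ro.from_rotvec(o["tool_rot"]).as_matrix();T[:3,3]=o["tool_pos"]
        T=T@np.array(m["tool_from_camera"])
    else:
        T=np.eye(4);R=np.array(m["R"]);T[:3,:3]=R.T;T[:3,3]=-R.T@np.array(m["t"]).ravel()
    v,u=np.mgrid[0:d.shape[0],0:d.shape[1]]
    P=np.stack([(u-K[0,2])/K[0,0]*d,(v-K[1,2])/K[1,1]*d,d],-1)@T[:3,:3].T+T[:3,3]
    P[d==0]=np.nan
    return im,P,K,T
def proj(X,K,T):
    c=(np.asarray(X)-T[:3,3])@T[:3,:3]; return (c[...,:2]/c[...,2:])@np.diag([K[0,0],K[1,1]])+K[:2,2]
E
python3 - <<'E'
from h import *
for n in("top","side"):
    im,P,K,T=shot(n); cv2.imwrite(f"pics/{n}0.png",im); np.savez(f"{n}0.npz",im=im,P=P,K=K,T=T); print(n,T.round(3).tolist(),K.tolist())
o=ctrl.get_obs(); print(o, ctrl.tip_extent); print(ctrl.camera_model("wrist"))
E
```

```text
pics
top [[0.021, -0.99, 0.14, 0.359], [-0.999, -0.017, 0.028, -0.06], [-0.026, -0.141, -0.99, 1.316], [0.0, 0.0, 0.0, 1.0]] [[497.00076592656495, 0.0, 320.4570546824492], [0.0, 497.00076592656495, 204.60837423063342], [0.0, 0.0, 1.0]]
side [[-0.866, -0.26, 0.427, 0.064], [-0.5, 0.441, -0.746, 0.818], [0.006, -0.859, -0.512, 0.651], [0.0, 0.0, 0.0, 1.0]] [[464.0300388925818, 0.0, 322.790312444737], [0.0, 464.0300388925818, 196.4958920161431], [0.0, 0.0, 1.0]]
{'t': 0.1, 'q': array([-1.28900271e+00,  5.33280156e-02,  1.61414377e+00,  1.19696067e-05,
        1.47599928e+00, -1.19003808e-01]), 'dq': array([-0.00010371, -0.00033837, -0.00255397,  0.00097419,  0.00068426,
        0.00085645]), 'effort': array([-3.66214626e-04, -3.94900668e+01, -3.71363568e+01, -1.26666696e-04,
        3.88073604e-03,  6.56870824e-06]), 'tool_pos': array([ 0.24372766, -0.57506018,  0.3027705 ]), 'tool_rot': array([-3.07688554e+00, -6.24991055e-01,  2.21113196e-04]), 'contact_force': array([ 0.55720941,  0.52379625, -0.23572371]), 'wrist_torque': array([ 0.00468559, -0.0193199 ,  0.07311737]), 'grip_force': 0.0, 'opening': 0.08520679299512866} 0.0726
{'mtx': array([[303.41346304,   0.        , 320.04555962],
       [  0.        , 303.41346304, 204.44467209],
       [  0.        ,   0.        ,   1.        ]]), 'tool_from_camera': array([[-5.61268052e-04, -9.48246879e-01, -3.17533529e-01,
         8.19659655e-02],
       [ 9.99999266e-01, -8.73098306e-04,  8.39738418e-04,
        -7.89444126e-05],
       [-1.07351732e-03, -3.17532825e-01,  9.48246673e-01,
        -7.05345662e-02],
       [ 0.00000000e+00,  0.00000000e+00,  0.00000000e+00,
         1.00000000e+00]])}
```

View pics/top0.png

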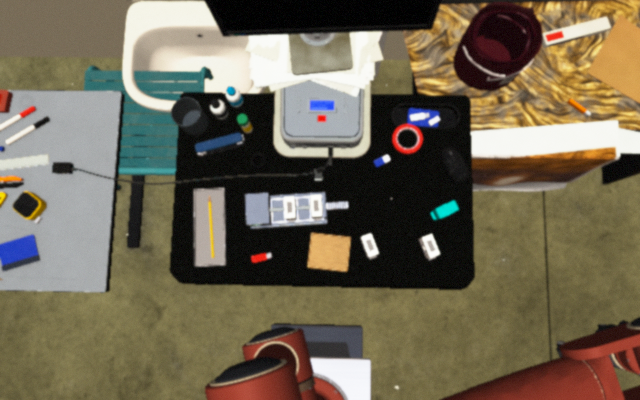

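View pics/side0.png

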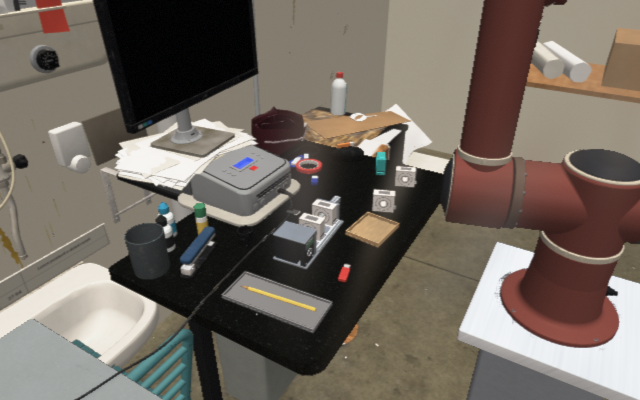

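Top view: dispenser around (285,209) with 2 spent cartridges at (289,207),(316,206) and the spindle handle at (338,205). Fresh candidates are white at (370,246) and (430,246). The turquoise look-alike at (444,210) is to be left alone. The returns tray is at (329,252), the pen tray and pencil at (210,228).

```bash
cat >> h.py <<'E'
def down(x,y,z,yaw):
    """tool pointing down; tool y axis (closing) at world angle yaw"""
    ya=np.array([np.cos(yaw),np.sin(yaw),0]); za=np.array([0,0,-1.]); xa=np.cross(ya,za)
    return np.array([x,y,z]),np.stack([xa,ya,za],1)
def rel(p,Rm,p0=None,R0=None):
    o=ctrl.get_obs()
    if p0 is None: p0=o["tool_pos"]
    if R0 is None: R0=Ro.from_rotvec(o["tool_rot"]).as_matrix()
    s=R0.T@(p-p0)/0.6; r=Ro.from_matrix(R0.T@Rm).as_rotvec()/(np.pi/2)
    return np.r_[s,r].round(4).tolist()
E
python3 - <<'E'
from h import *
z=np.load("top0.npz");im,P=z["im"],z["P"]
for n,u,v in [("disp housing",257,209),("b1",289,207),("b2",316,206),("handle",340,205),("f1",370,243),("f2",430,243),("turq",444,209),("tray",329,252),("tray tl",309,235),("pen tray",200,228),("pencil top",209,201),("pencil bot",211,255),("mem",261,257),("eraser",381,160)]:
    print(n,P[v,u].round(3))
m=(P[...,2]>.03)&(P[...,2]<.09)&(P[...,0]<.46)&(P[...,0]>.2)&(abs(P[...,1]+.06)<.32)
c,l,s,ce=cv2.connectedComponentsWithStats(m.astype(np.uint8))
for i in range(1,c):
    if s[i,4]>30:
        q=P[l==i]; r=cv2.minAreaRect((q[:,:2]*1000).astype(np.float32)); print(r, q[:,2].max().round(3), ce[i].round())
crop=im[180:280,180:480]; cv2.imwrite("pics/topc.png",cv2.resize(crop,None,fx=2.6,fy=2.6,interpolation=cv2.INTER_CUBIC))
o=ctrl.get_obs();print(Ro.from_rotvec(o["tool_rot"]).as_matrix().round(3))
E
```

```text
disp housing [0.522 0.136 0.07 ]
b1 [0.529 0.056 0.062]
b2 [ 0.533 -0.013  0.062]
handle [ 0.541 -0.075  0.034]
f1 [ 0.442 -0.152  0.051]
f2 [ 0.445 -0.304  0.049]
turq [ 0.533 -0.34   0.052]
tray [ 0.42  -0.048 -0.001]
tray tl [0.464 0.006 0.003]
pen tray [0.476 0.297 0.005]
pencil top [0.549 0.275 0.011]
pencil bot [0.405 0.263 0.006]
mem [0.403 0.13  0.009]
eraser [ 0.668 -0.183  0.01 ]
((438.3000793457031, -150.6710968017578), (54.183170318603516, 26.869279861450195), 21.993650436401367) 0.058 [369. 245.]
((438.8172607421875, -304.8387451171875), (52.703460693359375, 27.788576126098633), 21.786563873291016) 0.058 [430. 247.]
[[ 0.921  0.39  -0.001]
 [ 0.39  -0.921  0.002]
 [ 0.    -0.002 -1.   ]]
```

View pics/topc.png

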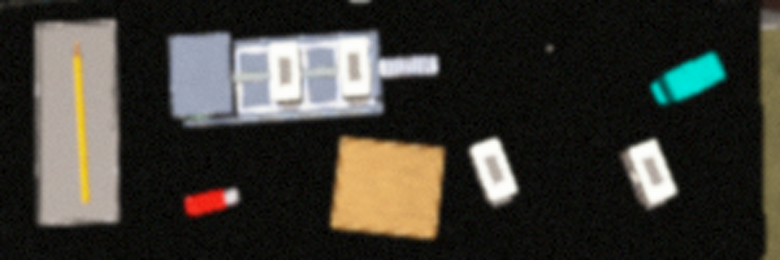

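The crop shows the pencil with its point at the far (+x) end at (77,48), spent cartridges at (285,72) and (354,68), and fresh ones at (493,172) and (648,172), both white. Next I'll move above the dispenser for a close look.

```bash
python3 -c "
from h import *
print(rel(*down(.47,.0,.33,0.0)))"
```

```text
[0.7212, -0.7354, -0.0438, -0.001, -0.0008, -0.7448]
```

Request:
apply_moves:
  rows: [0.72, -0.735, -0.044, 0, 0, -0.745, 0.72, -0.735, -0.044, 0, 0, -0.745, 0.72, -0.735, -0.044, 0, 0, -0.745, 0.72, -0.735, -0.044, 0, 0, -0.745, 0.72, -0.735, -0.044, 0, 0, -0.745, 0.72, -0.735, -0.044, 0, 0, -0.745, 0.72, -0.735, -0.044, 0, 0, -0.745, 0.72, -0.735, -0.044, 0, 0, -0.745, 0.72, -0.735, -0.044, 0, 0, -0.745, 0.72, -0.735, -0.044, 0, 0, -0.745, 0.72, -0.735, -0.044, 0, 0, -0.745, 0.72, -0.735, -0.044, 0, 0, -0.745, 0.72, -0.735, -0.044, 0, 0, -0.745, 0.72, -0.735, -0.044, 0, 0, -0.745, 0.72, -0.735, -0.044, 0, 0, -0.745, 0.72, -0.735, -0.044, 0, 0, -0.745, 0.72, -0.735, -0.044, 0, 0, -0.745, 0.72, -0.735, -0.044, 0, 0, -0.745, 0.72, -0.735, -0.044, 0, 0, -0.745]

```text
t: 2.0
tool_pos: [0.4694, -0.0015, 0.3303]
tool_rot: [2.223, 2.22, 0.0]
contact_force: [-0.5, 0.5, -0.4]
opening: 0.0853
grip_force: 0.0
```

Run:
```python
from h import *
print(ctrl.get_obs()["tool_pos"],ctrl.get_obs()["tool_rot"])
im,P,K,T=shot("wrist"); np.savez("w1.npz",im=im,P=P,K=K,T=T)
cv2.imwrite("pics/w1.png",cv2.resize(im[40:400,130:530],None,fx=1.6,fy=1.6,interpolation=cv2.INTER_CUBIC))
```

```text
[ 0.46942315 -0.001507    0.33033481] [2.22261773e+00 2.22014813e+00 8.76389340e-05]
```

View pics/w1.png

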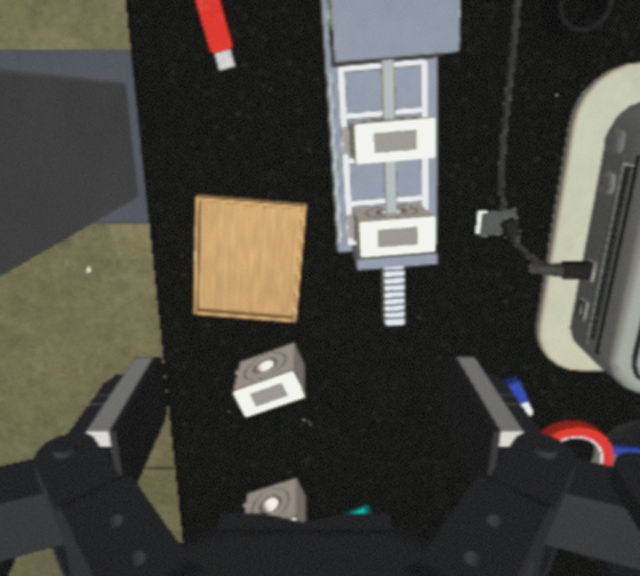

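Wrist view: the dispenser is upright at (390,150), spent cartridge tops at (395,142) and (397,236), the handle at (394,296), the tray at (250,258), and the fresh one at (270,385). Now measuring from its depth.

```bash
cat >> h.py <<'E'
def comps(P,zlo,zhi,xr,yr,n=40):
    m=(P[...,2]>zlo)&(P[...,2]<zhi)&(P[...,0]>xr[0])&(P[...,0]<xr[1])&(P[...,1]>yr[0])&(P[...,1]<yr[1])
    c,l,s,ce=cv2.connectedComponentsWithStats(m.astype(np.uint8),connectivity=4)
    for i in range(1,c):
        if s[i,4]>n:
            q=P[l==i]; r=cv2.minAreaRect((q[:,:2]*1000).astype(np.float32))
            print(np.round(r[0],1),np.round(r[1],1),round(r[2],1),"z med",np.median(q[:,2]).round(4),"px",ce[i].round(),s[i,4])
E
python3 - <<'E'
from h import *
z=np.load("w1.npz");P=z["P"];K,T=z["K"],z["T"]
print("tops");comps(P,.05,.063,(.35,.62),(-.35,.25))
print("housing");comps(P,.066,.08,(.35,.62),(-.1,.25))
print("handle");comps(P,.036,.045,(.5,.62),(-.2,-.04),10)
print("rod");comps(P,.03,.045,(.5,.56),(-.05,.09),10)
print("tray");comps(P,.007,.016,(.35,.49),(-.13,.03),10)
print("desk z",np.nanmedian(P[250:300,300:340,2]), "tray floor",np.nanmedian(P[190:210,280:295,2]))
E
```

```text
tops
[532.   53.8] [53.8 27.4] 5.0 z med 0.0588 px [377. 127.] 1235
[538.6 -19.5] [60.  38.6] 4.1 z med 0.0584 px [378. 191.] 1463
[ 440.  -152.3] [54.3 26.7] 21.4 z med 0.0511 px [298. 286.] 622
housing
[525.5 135. ] [78.6 58.3] 4.7 z med 0.0725 px [377.  42.] 5333
handle
[542.7 -69.4] [16.5 51.5] 5.5 z med 0.0389 px [376. 224.] 454
rod
[526.5  78.1] [14.4 22.6] 2.6 z med 0.0381 px [372. 104.] 171
[505.5  52. ] [ 1.8 25.3] 0.7 z med 0.0386 px [351. 127.] 28
[523.8   6.4] [55.  46.2] 30.6 z med 0.0368 px [373. 163.] 356
[510.2 -35.8] [7.9 3.4] 64.8 z med 0.0386 px [353. 199.] 17
[540.5 -47.1] [15.4  5.9] 1.6 z med 0.0395 px [376. 209.] 54
tray
[422.2 -48.9] [104.5  90.1] 84.8 z med 0.0121 px [283. 201.] 779
desk z 0.001408293534461924 tray floor 0.0037060597255547945
```

```bash
python3 -c "
from h import *
print(rel(*down(.5422,-.0628,.19,.084)),rel(*down(.5422,-.0628,.097,.084)))"
```

```text
[-0.1023, 0.1213, 0.2339, 0.0, 0.0, -0.0539] [-0.1023, 0.1213, 0.3889, 0.0, 0.0, -0.0539]
```

Request:
apply_moves:
  rows: [-0.102, 0.121, 0.234, 0, 0, -0.054, -0.102, 0.121, 0.234, 0, 0, -0.054, -0.102, 0.121, 0.234, 0, 0, -0.054, -0.102, 0.121, 0.234, 0, 0, -0.054, -0.102, 0.121, 0.234, 0, 0, -0.054, -0.102, 0.121, 0.28, 0, 0, -0.054, -0.102, 0.121, 0.33, 0, 0, -0.054, -0.102, 0.121, 0.37, 0, 0, -0.054, -0.102, 0.121, 0.389, 0, 0, -0.054, -0.102, 0.121, 0.389, 0, 0, -0.054, -0.102, 0.121, 0.389, 0, 0, -0.054]

```text
t: 3.15
tool_pos: [0.5431, -0.0621, 0.0987]
tool_rot: [2.123, 2.312, 0.002]
contact_force: [0.4, -0.1, 0.0]
opening: 0.0854
grip_force: 0.0
```

Request:
apply_moves:
  rows: [0, 0, 0, 0, 0, 0, 0, 0, 0, 0, 0, 0, 0, 0, 0, 0, 0, 0, 0, 0, 0, 0, 0, 0, 0, 0, 0, 0, 0, 0, 0, 0, 0, 0, 0, 0, 0, 0, 0, 0, 0, 0, 0, 0, 0, 0, 0, 0, 0, 0, 0, 0, 0, 0, 0, 0, 0, 0, 0, 0]
  grip: 0
  grip_force: 60

```text
t: 4.15
tool_pos: [0.5422, -0.0621, 0.0974]
tool_rot: [-2.125, -2.314, 0.0]
contact_force: [-2.7, 0.2, 5.2]
opening: 0.0144
grip_force: 61.2
```

Request:
apply_moves:
  rows: [-0.01, 0, 0, 0, 0, 0, -0.03, 0, 0, 0, 0, 0, -0.06, 0, 0, 0, 0, 0, -0.09, 0, 0, 0, 0, 0, -0.12, 0, 0, 0, 0, 0, -0.15, 0, 0, 0, 0, 0, -0.18, 0, 0, 0, 0, 0, -0.21, 0, 0, 0, 0, 0, -0.24, 0, 0, 0, 0, 0, -0.27, 0, 0, 0, 0, 0, -0.3, 0, 0, 0, 0, 0, -0.32, 0, 0, 0, 0, 0, -0.32, 0, 0, 0, 0, 0, -0.32, 0, 0, 0, 0, 0]

```text
t: 5.55
tool_pos: [0.5584, -0.2533, 0.0967]
tool_rot: [-2.125, -2.313, -0.0]
contact_force: [0.3, 0.1, -1.2]
opening: 0.0141
grip_force: 60.5
```

Run:
```python
from h import *
z=np.load("top0.npz");P=z["P"]
comps(P,.005,.07,(.54,.75),(-.4,-.05),5)
im,P,K,T=shot("wrist"); np.savez("w2.npz",im=im,P=P,K=K,T=T)
cv2.imwrite("pics/w2.png",im[0:400,100:540])
```

```text
[ 700.5 -106.7] [ 54.8 124.1] 30.3 z med 0.0132 px [352. 147.] 601
[ 719.2 -255.4] [85.5 61.1] 89.7 z med 0.0112 px [407. 143.] 270
[ 658.8 -374.7] [105.1  58.3] 26.0 z med 0.0273 px [453. 164.] 719
[ 668. -186.] [17.7 44.5] 27.6 z med 0.0112 px [382. 160.] 104
[ 547.9 -352.4] [15.6 41.7] 3.8 z med 0.0499 px [450. 204.] 65
[544.6 -72. ] [ 8.9 41.6] 0.4 z med 0.0377 px [340. 203.] 59
```

View pics/w2.png

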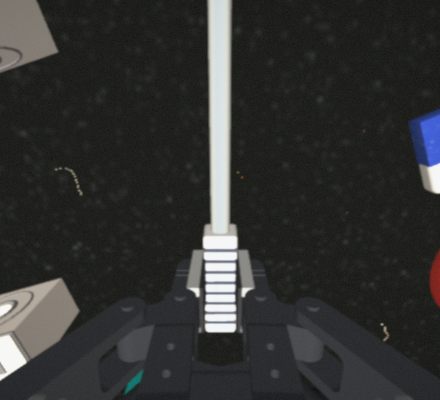

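The spindle is out, held straight along the tool's x (rod at column 218, shoulder at row 230). I'll lay it on the clear desk just behind, at x≈0.60.

Request:
apply_moves:
  rows: [0, 0.06, 0, 0, 0, 0, 0, 0.065, 0, 0, 0, 0, 0, 0.065, 0.02, 0, 0, 0, 0, 0.065, 0.033, 0, 0, 0, 0, 0.065, 0.038, 0, 0, 0, 0, 0.065, 0.038, 0, 0, 0, 0, 0.065, 0.038, 0, 0, 0]

```text
t: 6.3
tool_pos: [0.5968, -0.2492, 0.0753]
tool_rot: [-2.124, -2.312, -0.001]
contact_force: [-3.3, 5.2, 10.1]
opening: 0.0143
grip_force: 62.3
```

Request:
apply_moves:
  rows: [0, 0, 0, 0, 0, 0, 0, 0, 0, 0, 0, 0, 0, 0, 0, 0, 0, 0, 0, 0, 0, 0, 0, 0, 0, 0, 0, 0, 0, 0, 0, 0, -0.02, 0, 0, 0, 0, 0, -0.06, 0, 0, 0, 0, 0, -0.12, 0, 0, 0, 0, 0, -0.2, 0, 0, 0, 0, 0, -0.2, 0, 0, 0, 0, 0, -0.2, 0, 0, 0]
  grip: 0.5

```text
t: 7.4
tool_pos: [0.5985, -0.2506, 0.1975]
tool_rot: [2.121, 2.31, 0.002]
contact_force: [0.2, 0.5, 0.0]
opening: 0.0426
grip_force: 0.0
```

Run:
```python
from h import *
im,P,K,T=shot("wrist"); np.savez("w3.npz",im=im,P=P,K=K,T=T)
print("spindle");comps(P,.005,.03,(.55,.65),(-.32,-.03),10)
print("handle");comps(P,.0115,.03,(.55,.65),(-.32,-.03),10)
print(ctrl.get_obs()["tool_pos"])
# go above spent 2 (bay -51) : disp (0,-51) with grasp z
a=.084;O=np.array([.5338,.0368])
for yb in(-.051,.017):
    c=O+yb*np.array([-np.sin(a),np.cos(a)]); print(c, rel(*down(*c,.20,a)))
```

```text
spindle
[ 592.7 -190.2] [ 16.3 183.4] 4.8 z med 0.013 px [318. 127.] 3121
handle
[ 592.6 -190.5] [ 16.3 182.7] 4.9 z med 0.0137 px [318. 138.] 2532
[ 0.59741754 -0.25007741  0.19496938]
[ 0.53807896 -0.01402018] [0.4004, -0.0651, -0.0087, 0.0006, 0.0004, 0.0007]
[0.53237368 0.05374006] [0.5137, -0.065, -0.0088, 0.0006, 0.0004, 0.0007]
```

Request:
apply_moves:
  rows: [0.4, -0.065, -0.009, 0, 0, 0, 0.4, -0.065, -0.009, 0, 0, 0, 0.4, -0.065, -0.009, 0, 0, 0, 0.4, -0.065, -0.009, 0, 0, 0, 0.4, -0.065, -0.009, 0, 0, 0, 0.4, -0.065, -0.009, 0, 0, 0, 0.4, -0.065, 0.05, 0, 0, 0, 0.4, -0.065, 0.1, 0, 0, 0, 0.4, -0.065, 0.14, 0, 0, 0, 0.4, -0.065, 0.167, 0, 0, 0, 0.4, -0.065, 0.167, 0, 0, 0, 0.4, -0.065, 0.167, 0, 0, 0]
  grip: 1

```text
t: 8.65
tool_pos: [0.5375, -0.0146, 0.093]
tool_rot: [-2.124, -2.312, 0.002]
contact_force: [0.6, 0.9, -0.1]
opening: 0.0852
grip_force: 0.0
```

Request:
apply_moves:
  rows: [0, 0, 0, 0, 0, 0, 0, 0, 0, 0, 0, 0, 0, 0, 0, 0, 0, 0, 0, 0, 0, 0, 0, 0, 0, 0, 0, 0, 0, 0, 0, 0, 0, 0, 0, 0]
  grip: 0
  grip_force: 40

```text
t: 9.25
tool_pos: [0.5387, -0.0144, 0.0953]
tool_rot: [2.124, 2.313, 0.001]
contact_force: [-2.1, -0.6, 6.4]
opening: 0.0533
grip_force: 44.0
```

Run:
```python
from h import *
p=ctrl.get_obs()["tool_pos"];print(p)
# tray placements: tray centre (.4222,-.0489), tray yaw: long(104.5) along 84.8deg => yaw -0.09
b=-.09;c0=np.array([.4222,-.0489])
for s in(-.024,.024):
    c=c0+s*np.array([-np.sin(b),np.cos(b)]); print(c, rel(*down(*c,p[2]+.07,0)),rel(*down(*c,p[2]-.003,b)))
```

```text
[ 0.53873587 -0.01443082  0.09534042]
[ 0.42004291 -0.07280287] [-0.0802, -0.2052, -0.1169, 0.0009, 0.0004, 0.0542] [-0.0801, -0.2054, 0.0048, 0.0009, 0.0004, 0.1115]
[ 0.42435709 -0.02499713] [-0.0014, -0.1913, -0.1169, 0.0009, 0.0004, 0.0542] [-0.0013, -0.1914, 0.0047, 0.0009, 0.0004, 0.1115]
```

Request:
apply_moves:
  rows: [0, 0, -0.04, 0, 0, 0, 0, 0, -0.1, 0, 0, 0, -0.08, -0.205, -0.1, 0, 0, 0.111, -0.08, -0.205, -0.1, 0, 0, 0.111, -0.08, -0.205, -0.1, 0, 0, 0.111, -0.08, -0.205, -0.1, 0, 0, 0.111, -0.08, -0.205, -0.1, 0, 0, 0.111, -0.08, -0.205, -0.05, 0, 0, 0.111, -0.08, -0.205, -0.01, 0, 0, 0.111, -0.08, -0.205, 0.004, 0, 0, 0.111, -0.08, -0.205, 0.004, 0, 0, 0.111, -0.08, -0.205, 0.004, 0, 0, 0.111]

```text
t: 10.45
tool_pos: [0.4207, -0.0724, 0.0921]
tool_rot: [2.317, 2.12, 0.001]
contact_force: [0.8, -0.3, -0.6]
opening: 0.0534
grip_force: 43.7
```

Run:
```python
from h import *
p=ctrl.get_obs();print(p["tool_pos"],p["contact_force"])
R0=Ro.from_rotvec(p["tool_rot"]).as_matrix()
print(rel(*down(.5324,.0537,.17,.084)),rel(*down(.5324,.0537,.0935,.084)))
```

```text
[ 0.42074651 -0.07238934  0.09209378] [ 0.7548298  -0.329467   -0.60894493]
[0.2258, 0.1669, -0.1297, 0.0007, 0.0001, -0.1098] [0.2258, 0.1668, -0.0022, 0.0007, 0.0001, -0.1098]
```

Request:
apply_moves:
  rows: [0, 0, 0.003, 0, 0, 0, 0, 0, 0.003, 0, 0, 0]

```text
t: 10.65
tool_pos: [0.4204, -0.0725, 0.0903]
tool_rot: [2.317, 2.12, 0.001]
contact_force: [1.7, -0.9, 0.3]
opening: 0.0537
grip_force: 43.7
```

Request:
apply_moves:
  rows: [0, 0, 0, 0, 0, 0, 0, 0, 0, 0, 0, 0, 0, 0, 0, 0, 0, 0, 0, 0, 0, 0, 0, 0, 0, 0, 0, 0, 0, 0, 0, 0, -0.03, 0, 0, 0, 0, 0, -0.08, 0, 0, 0, 0, 0, -0.13, 0, 0, 0, 0.226, 0.167, -0.13, 0, 0, -0.11, 0.226, 0.167, -0.13, 0, 0, -0.11, 0.226, 0.167, -0.13, 0, 0, -0.11, 0.226, 0.167, -0.13, 0, 0, -0.11, 0.226, 0.167, -0.13, 0, 0, -0.11, 0.226, 0.167, -0.08, 0, 0, -0.11, 0.226, 0.167, -0.03, 0, 0, -0.11, 0.226, 0.167, -0.005, 0, 0, -0.11, 0.226, 0.167, -0.005, 0, 0, -0.11, 0.226, 0.167, -0.005, 0, 0, -0.11]
  grip: 1

```text
t: 12.45
tool_pos: [0.5316, 0.0532, 0.0932]
tool_rot: [2.127, 2.311, 0.0]
contact_force: [0.1, -0.2, -0.2]
opening: 0.0852
grip_force: 0.0
```

Request:
apply_moves:
  rows: [0, 0, 0, 0, 0, 0, 0, 0, 0, 0, 0, 0, 0, 0, 0, 0, 0, 0, 0, 0, 0, 0, 0, 0, 0, 0, 0, 0, 0, 0, 0, 0, 0, 0, 0, 0]
  grip: 0

```text
t: 13.05
tool_pos: [0.5327, 0.0535, 0.0944]
tool_rot: [2.125, 2.311, 0.003]
contact_force: [-0.3, 0.1, 6.4]
opening: 0.0537
grip_force: 43.0
```

Run:
```python
from h import *
p=ctrl.get_obs()["tool_pos"];print(p)
print(rel(*down(.4244,-.025,p[2]-.004,-.09)))
```

```text
[0.5326964  0.05354002 0.09443837]
[-0.1154, -0.1908, 0.0062, 0.0017, 0.0002, 0.1105]
```

Request:
apply_moves:
  rows: [0, 0, -0.04, 0, 0, 0, 0, 0, -0.1, 0, 0, 0, -0.06, -0.19, -0.1, 0, 0, 0.11, -0.115, -0.19, -0.1, 0, 0, 0.11, -0.115, -0.19, -0.1, 0, 0, 0.11, -0.115, -0.19, -0.1, 0, 0, 0.11, -0.115, -0.19, -0.1, 0, 0, 0.11, -0.115, -0.19, -0.05, 0, 0, 0.11, -0.115, -0.19, -0.01, 0, 0, 0.11, -0.115, -0.19, 0.004, 0, 0, 0.11, -0.115, -0.19, 0.006, 0, 0, 0.11, -0.115, -0.19, 0.006, 0, 0, 0.11]

```text
t: 14.25
tool_pos: [0.4246, -0.0242, 0.0895]
tool_rot: [2.317, 2.121, 0.001]
contact_force: [-0.0, 0.2, -0.9]
opening: 0.0538
grip_force: 43.1
```

Run:
```python
from h import *
p=ctrl.get_obs();print(p["tool_pos"],p["contact_force"])
print(rel(*down(.40,-.145,.27,.2)))
```

```text
[ 0.42456475 -0.02422816  0.08948797] [-0.03307487  0.19114263 -0.89484178]
[-0.2041, -0.0229, -0.3009, 0.0003, -0.0, -0.1835]
```

Request:
apply_moves:
  rows: [0, 0, 0, 0, 0, 0, 0, 0, 0, 0, 0, 0, 0, 0, 0, 0, 0, 0, 0, 0, 0, 0, 0, 0, 0, 0, 0, 0, 0, 0, 0, 0, -0.03, 0, 0, 0, 0, 0, -0.08, 0, 0, 0, 0, 0, -0.13, 0, 0, 0, -0.204, -0.023, -0.3, 0, 0, -0.183, -0.204, -0.023, -0.3, 0, 0, -0.183, -0.204, -0.023, -0.3, 0, 0, -0.183, -0.204, -0.023, -0.3, 0, 0, -0.183, -0.204, -0.023, -0.3, 0, 0, -0.183, -0.204, -0.023, -0.3, 0, 0, -0.183, -0.204, -0.023, -0.3, 0, 0, -0.183]
  grip: 1

```text
t: 15.75
tool_pos: [0.3986, -0.1443, 0.2674]
tool_rot: [-1.988, -2.429, 0.0]
contact_force: [0.2, 0.3, -0.2]
opening: 0.0856
grip_force: 0.0
```

Run:
```python
from h import *
im,P,K,T=shot("wrist"); np.savez("w4.npz",im=im,P=P,K=K,T=T)
cv2.imwrite("pics/w4.png",im)
comps(P,.04,.063,(.35,.6),(-.4,.1))
for c,h in (((.440,-.152),.384),((.439,-.305),.38)): print(rel(*down(*c,.17,h)),rel(*down(*c,.087,h)))
```

```text
[425.4 -24. ] [27.5 54.4] 84.8 z med 0.0537 px [378.  65.] 2238
[539.3 -34.5] [61.   8.1] 4.7 z med 0.0544 px [497. 105.] 751
[421.2 -71.9] [27.4 54.3] 84.8 z med 0.0537 px [360. 120.] 1824
[ 439.7 -152.2] [54.2 27.3] 21.2 z med 0.0508 px [359. 205.] 1495
[ 440.8 -306. ] [54.6 28.3] 20.6 z med 0.0507 px [328. 327.] 1146
[ 531.5 -341.4] [27.3 40.2] 25.9 z med 0.0508 px [394. 361.] 634
[-0.0268, 0.0654, 0.1621, -0.0012, -0.0015, -0.1174] [-0.0271, 0.0657, 0.3004, -0.0012, -0.0015, -0.1174]
[-0.2764, 0.0132, 0.1617, -0.0012, -0.0015, -0.1149] [-0.2767, 0.0135, 0.3, -0.0012, -0.0015, -0.1149]
```

View pics/w4.png

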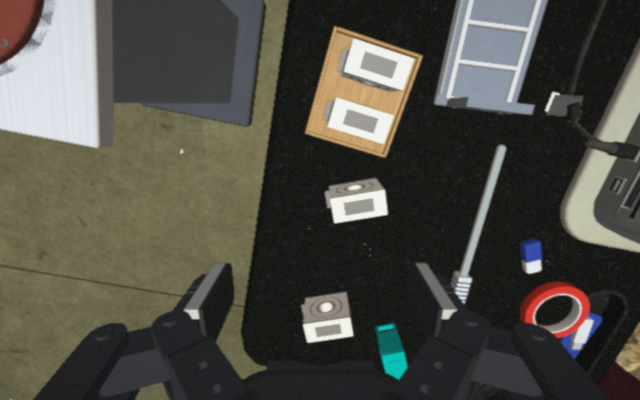

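Both spent cartridges stand in the tray, at (380,62) and (358,118). Fresh ones are at (358,205) and (327,320) with lips to the left (front). The spindle lies at (480,220), turquoise at (392,350). Taking fresh 1.

Request:
apply_moves:
  rows: [-0.027, 0.065, 0.16, 0, 0, -0.109, -0.027, 0.065, 0.16, 0, 0, -0.109, -0.027, 0.065, 0.16, 0, 0, -0.109, -0.027, 0.065, 0.2, 0, 0, -0.109, -0.027, 0.065, 0.25, 0, 0, -0.109, -0.027, 0.065, 0.28, 0, 0, -0.109, -0.027, 0.065, 0.301, 0, 0, -0.109, -0.027, 0.065, 0.301, 0, 0, -0.109, -0.027, 0.065, 0.301, 0, 0, -0.109]

```text
t: 16.7
tool_pos: [0.4409, -0.1535, 0.0895]
tool_rot: [1.775, 2.591, 0.0]
contact_force: [0.8, 0.3, 0.8]
opening: 0.0854
grip_force: 0.0
```

Request:
apply_moves:
  rows: [0, 0, 0, 0, 0, 0, 0, 0, 0, 0, 0, 0, 0, 0, 0, 0, 0, 0, 0, 0, 0, 0, 0, 0, 0, 0, 0, 0, 0, 0, 0, 0, 0, 0, 0, 0]
  grip: 0

```text
t: 17.3
tool_pos: [0.4413, -0.154, 0.0899]
tool_rot: [1.774, 2.59, 0.0]
contact_force: [-0.9, 0.9, 6.5]
opening: 0.0535
grip_force: 43.3
```

Run:
```python
from h import *
p=ctrl.get_obs();print(p["tool_pos"],p["tool_rot"])
print(rel(*down(.5327,.0535,p["tool_pos"][2]+.08,.084)),rel(*down(.5327,.0535,p["tool_pos"][2]+.008,.084)))
```

```text
[ 0.44129952 -0.15402995  0.08988073] [1.77449683e+00 2.58984729e+00 2.17159358e-04]
[0.2673, 0.2671, -0.1334, 0.001, 0.0009, 0.1817] [0.2675, 0.267, -0.0134, 0.001, 0.0009, 0.1817]
```

Request:
apply_moves:
  rows: [0, 0, -0.06, 0, 0, 0, 0, 0, -0.134, 0, 0, 0, 0.264, 0.267, -0.134, 0, 0, 0.182, 0.264, 0.267, -0.134, 0, 0, 0.182, 0.264, 0.267, -0.134, 0, 0, 0.182, 0.264, 0.267, -0.134, 0, 0, 0.182, 0.264, 0.267, -0.134, 0, 0, 0.182, 0.264, 0.267, -0.134, 0, 0, 0.182, 0.264, 0.267, -0.134, 0, 0, 0.182, 0.264, 0.267, -0.134, 0, 0, 0.182, 0.264, 0.267, -0.134, 0, 0, 0.182]

```text
t: 18.4
tool_pos: [0.5321, 0.0509, 0.1686]
tool_rot: [-2.129, -2.31, 0.001]
contact_force: [-0.7, -0.2, -1.0]
opening: 0.0531
grip_force: 42.7
```

Run:
```python
from h import *
p=ctrl.get_obs();print(p["tool_pos"],p["tool_rot"],p["contact_force"])
im,P,K,T=shot("wrist"); cv2.imwrite("pics/w5.png",im)
comps(P,.11,.15,(.4,.7),(-.1,.15),300)
t=p["tool_pos"];print(rel(*down(.5327,.0520,.0975,.084)))
```

```text
[0.53214721 0.0509455  0.16861521] [-2.12860916e+00 -2.31010210e+00  8.34004625e-04] [-0.6639007  -0.23371105 -0.99780768]
[532.5  53.6] [99.3 28.6] 5.0 z med 0.1295 px [320. 291.] 13272
[0.0017, 0.001, 0.1187, -0.0002, 0.0, -0.0015]
```

View pics/w5.png

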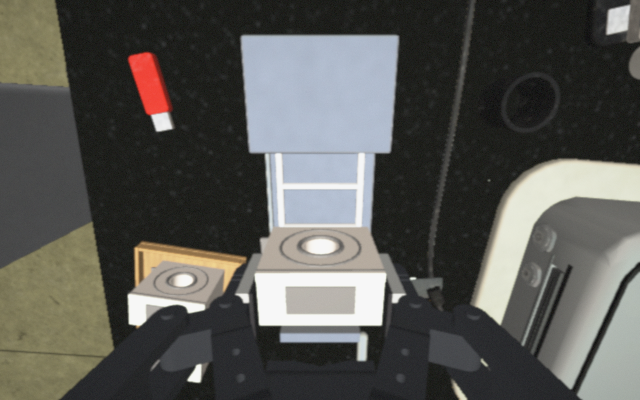

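The held cartridge at (320,250) hangs straight over the bay, with its lip to the left. Lowering.

Request:
apply_moves:
  rows: [0, 0, 0.04, 0, 0, 0, 0, 0, 0.08, 0, 0, 0, 0, 0, 0.1, 0, 0, 0, 0, 0, 0.11, 0, 0, 0, 0, 0, 0.116, 0, 0, 0, 0, 0, 0.119, 0, 0, 0, 0, 0, 0.119, 0, 0, 0, 0, 0, 0.119, 0, 0, 0]

```text
t: 19.25
tool_pos: [0.5331, 0.052, 0.0983]
tool_rot: [2.126, 2.312, 0.001]
contact_force: [0.5, 0.0, -1.6]
opening: 0.0537
grip_force: 42.9
```

Request:
apply_moves:
  rows: [-0.001, 0, 0.003, 0, 0, 0, -0.001, 0, 0.003, 0, 0, 0, -0.001, 0, 0.003, 0, 0, 0]

```text
t: 19.55
tool_pos: [0.5333, 0.0519, 0.0979]
tool_rot: [-2.126, -2.312, -0.001]
contact_force: [-5.1, 1.0, 8.5]
opening: 0.0535
grip_force: 44.0
```

Request:
apply_moves:
  rows: [0, 0, 0, 0, 0, 0, 0, 0, 0, 0, 0, 0, 0, 0, 0, 0, 0, 0, 0, 0, 0, 0, 0, 0, 0, 0, 0, 0, 0, 0, 0, 0, -0.03, 0, 0, 0, 0, 0, -0.08, 0, 0, 0, 0, 0, -0.13, 0, 0, 0, 0, 0, -0.14, 0, 0, 0, 0, 0, -0.14, 0, 0, 0]
  grip: 1

```text
t: 20.55
tool_pos: [0.5335, 0.0514, 0.1811]
tool_rot: [2.125, 2.31, 0.003]
contact_force: [-0.5, -0.3, 0.3]
opening: 0.0854
grip_force: 0.0
```

Run:
```python
from h import *
im,P,K,T=shot("wrist"); comps(P,.05,.065,(.48,.6),(-.1,.15),100)
c=(.4405,-.3058)
print(rel(*down(*c,.17,.362)),rel(*down(*c,.089,.362)))
```

```text
[533.6  54.4] [54.2 27.3] 4.4 z med 0.0587 px [320. 222.] 3071
[539.3 -34.1] [59.9 10. ] 4.6 z med 0.0544 px [318. 324.] 956
[-0.5805, -0.2025, 0.0156, -0.0, 0.0, -0.1773] [-0.5805, -0.2025, 0.1506, -0.0, 0.0, -0.1773]
```

Request:
apply_moves:
  rows: [-0.58, -0.202, 0.01, 0, 0, -0.177, -0.58, -0.202, 0.01, 0, 0, -0.177, -0.58, -0.202, 0.01, 0, 0, -0.177, -0.58, -0.202, 0.01, 0, 0, -0.177, -0.58, -0.202, 0.01, 0, 0, -0.177, -0.58, -0.202, 0.01, 0, 0, -0.177, -0.58, -0.202, 0.01, 0, 0, -0.177, -0.58, -0.202, 0.01, 0, 0, -0.177, -0.58, -0.202, 0.01, 0, 0, -0.177, -0.58, -0.202, 0.06, 0, 0, -0.177, -0.58, -0.202, 0.11, 0, 0, -0.177, -0.58, -0.202, 0.14, 0, 0, -0.177, -0.58, -0.202, 0.15, 0, 0, -0.177, -0.58, -0.202, 0.15, 0, 0, -0.177, -0.58, -0.202, 0.15, 0, 0, -0.177]

```text
t: 22.1
tool_pos: [0.4413, -0.3053, 0.0902]
tool_rot: [1.785, 2.585, 0.0]
contact_force: [-0.3, -0.3, -0.1]
opening: 0.0852
grip_force: 0.0
```

Request:
apply_moves:
  rows: [0, 0, 0, 0, 0, 0, 0, 0, 0, 0, 0, 0, 0, 0, 0, 0, 0, 0, 0, 0, 0, 0, 0, 0, 0, 0, 0, 0, 0, 0, 0, 0, 0, 0, 0, 0]
  grip: 0

```text
t: 22.7
tool_pos: [0.4416, -0.3061, 0.0911]
tool_rot: [1.785, 2.583, -0.0]
contact_force: [-0.4, 0.3, 6.5]
opening: 0.0532
grip_force: 43.6
```

Run:
```python
from h import *
p=ctrl.get_obs();print(p["tool_pos"],p["tool_rot"])
z=p["tool_pos"][2]
print(rel(*down(.5383,-.0144,z+.08,.084)),rel(*down(.5383,-.0144,z+.008,.084)))
```

```text
[ 0.44162196 -0.30611005  0.09107428] [ 1.78466124e+00  2.58275764e+00 -4.02875794e-04]
[0.3975, 0.3228, -0.1338, 0.0008, 0.0012, 0.1767] [0.3977, 0.3227, -0.0138, 0.0008, 0.0012, 0.1767]
```

Request:
apply_moves:
  rows: [0, 0, -0.06, 0, 0, 0, 0, 0, -0.134, 0, 0, 0, 0.397, 0.323, -0.134, 0, 0, 0.177, 0.397, 0.323, -0.134, 0, 0, 0.177, 0.397, 0.323, -0.134, 0, 0, 0.177, 0.397, 0.323, -0.134, 0, 0, 0.177, 0.397, 0.323, -0.134, 0, 0, 0.177, 0.397, 0.323, -0.134, 0, 0, 0.177, 0.397, 0.323, -0.134, 0, 0, 0.177, 0.397, 0.323, -0.134, 0, 0, 0.177, 0.397, 0.323, -0.134, 0, 0, 0.177, 0.397, 0.323, -0.134, 0, 0, 0.177, 0.397, 0.323, -0.134, 0, 0, 0.177]

```text
t: 24.0
tool_pos: [0.5376, -0.0155, 0.17]
tool_rot: [-2.129, -2.31, 0.001]
contact_force: [0.3, 0.1, -1.3]
opening: 0.0533
grip_force: 42.9
```

Run:
```python
from h import *
p=ctrl.get_obs();print(p["tool_pos"],p["tool_rot"],p["contact_force"])
im,P,K,T=shot("wrist"); comps(P,.127,.15,(.4,.7),(-.1,.15),300)
print(rel(*down(.5383,-.0144,.099,.084)))
```

```text
[ 0.53763741 -0.01548468  0.16997743] [-2.12923299e+00 -2.30983268e+00  5.34907034e-04] [ 0.34462373  0.09668973 -1.29259852]
[538.1 -15.4] [98.8 29.1] 4.9 z med 0.1301 px [320. 301.] 9925
[0.0016, 0.0012, 0.1184, -0.0001, 0.0001, -0.0016]
```

Request:
apply_moves:
  rows: [0, 0.001, 0.04, 0, 0, 0, 0, 0.001, 0.08, 0, 0, 0, 0, 0.001, 0.1, 0, 0, 0, 0, 0.001, 0.11, 0, 0, 0, 0, 0.001, 0.117, 0, 0, 0, 0, 0.001, 0.121, 0, 0, 0, 0, 0.001, 0.122, 0, 0, 0, 0, 0.001, 0.122, 0, 0, 0]

```text
t: 24.85
tool_pos: [0.5389, -0.0143, 0.0991]
tool_rot: [-2.127, -2.312, 0.001]
contact_force: [-6.5, -1.1, 6.8]
opening: 0.0533
grip_force: 43.9
```

Request:
apply_moves:
  rows: [0, 0, 0, 0, 0, 0, 0, 0, 0, 0, 0, 0, 0, 0, 0, 0, 0, 0, 0, 0, 0, 0, 0, 0, 0, 0, 0, 0, 0, 0, 0, 0, -0.03, 0, 0, 0, 0, 0, -0.08, 0, 0, 0, 0, 0, -0.13, 0, 0, 0, -0.1, 0, -0.22, 0, 0, 0, -0.1, 0, -0.22, 0, 0, 0, -0.1, 0, -0.22, 0, 0, 0, -0.1, 0, -0.22, 0, 0, 0, -0.1, 0, -0.22, 0, 0, 0]
  grip: 1

```text
t: 26.15
tool_pos: [0.5426, -0.0729, 0.2269]
tool_rot: [-2.124, -2.31, 0.002]
contact_force: [0.6, 0.6, -1.0]
opening: 0.085
grip_force: 0.0
```

Run:
```python
from h import *
im,P,K,T=shot("wrist"); np.savez("w6.npz",im=im,P=P,K=K,T=T);cv2.imwrite("pics/w6.png",im)
comps(P,.045,.065,(.48,.6),(-.1,.15),100)
print("sp");comps(P,.006,.03,(.5,.7),(-.35,-.045),60)
print("h");comps(P,.011,.03,(.5,.7),(-.35,-.045),60)
```

```text
[533.8  53.5] [54.1 27.1] 4.7 z med 0.0587 px [323.  36.] 3412
[539.3 -13.8] [54.2 26.9] 4.8 z med 0.0587 px [323. 134.] 2485
[539.7 -34.2] [59.6  8.3] 4.8 z med 0.0544 px [321. 159.] 883
sp
[ 590.9 -173. ] [ 16.5 213.1] 4.9 z med 0.0129 px [357. 283.] 1719
[ 688.5 -102.8] [23.  88.9] 0.0 z med 0.0126 px [462. 225.] 1740
h
[ 688.5 -102.2] [87.8 22.9] 90.0 z med 0.0127 px [463. 225.] 1521
[ 591.  -173.3] [ 16.5 212.3] 4.9 z med 0.0132 px [357. 287.] 1484
```

View pics/w6.png

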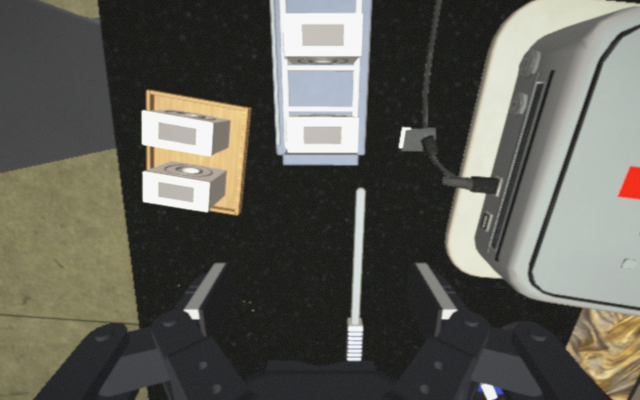

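Both fresh cartridges are seated, tops at z 58.7 mm as the spent ones were. The spindle lies untouched, rod (360,190) to handle (355,340). Picking it up again.

```bash
python3 -c "
from h import *
p=ctrl.get_obs();print(p['tool_pos'])
print(rel(*down(.5972,-.2492,.14,.085)),rel(*down(.5972,-.2492,.0745,.085)))"
```

```text
[ 0.54255272 -0.07277667  0.22673017]
[-0.3009, 0.0664, 0.1439, -0.0021, -0.001, -0.0004] [-0.3011, 0.0668, 0.253, -0.0021, -0.001, -0.0004]
```

Request:
apply_moves:
  rows: [-0.301, 0.066, 0.1, -0.002, -0.001, 0, -0.301, 0.066, 0.1, -0.002, -0.001, 0, -0.301, 0.066, 0.1, -0.002, -0.001, 0, -0.301, 0.066, 0.1, -0.002, -0.001, 0, -0.301, 0.066, 0.144, -0.002, -0.001, 0, -0.301, 0.066, 0.19, -0.002, -0.001, 0, -0.301, 0.066, 0.23, -0.002, -0.001, 0, -0.301, 0.066, 0.25, -0.002, -0.001, 0, -0.301, 0.066, 0.252, -0.002, -0.001, 0, -0.301, 0.066, 0.252, -0.002, -0.001, 0, -0.301, 0.066, 0.252, -0.002, -0.001, 0]
  grip: 0.5

```text
t: 27.3
tool_pos: [0.5991, -0.2507, 0.0794]
tool_rot: [2.122, 2.308, 0.003]
contact_force: [0.3, -0.3, -0.3]
opening: 0.0426
grip_force: 0.0
```

Request:
apply_moves:
  rows: [0, 0, 0, 0, 0, 0, 0, 0, 0, 0, 0, 0, 0, 0, 0, 0, 0, 0, 0, 0, 0, 0, 0, 0, 0, 0, 0, 0, 0, 0, 0, 0, 0, 0, 0, 0]
  grip: 0
  grip_force: 80

```text
t: 27.9
tool_pos: [0.5989, -0.251, 0.0795]
tool_rot: [2.123, 2.308, 0.003]
contact_force: [-1.7, 0.5, 5.6]
opening: 0.0134
grip_force: 80.5
```

Request:
apply_moves:
  rows: [0, 0, -0.042, 0, 0, 0, 0, 0, -0.042, 0, 0, 0, 0, 0, -0.042, 0, 0, 0, 0, 0, -0.042, 0, 0, 0]

```text
t: 28.3
tool_pos: [0.5973, -0.2502, 0.1016]
tool_rot: [2.126, 2.311, 0.001]
contact_force: [-0.0, -0.0, -1.3]
opening: 0.0129
grip_force: 79.7
```

```bash
cat > meas.py <<'E'
from h import *
# measure held spindle: axis line of rod/handle in world, from wrist depth
def spin(save=None):
    p=ctrl.get_obs(); im,P,K,T=shot("wrist")
    if save: cv2.imwrite(save,im)
    R=Ro.from_rotvec(p["tool_rot"]).as_matrix()
    L=(P-p["tool_pos"])@R   # tool coords
    print("tcp",p["tool_pos"].round(4),"yaw",np.arctan2(R[1,1],R[0,1]).round(4),"F",p["contact_force"].round(1))
    for a,b in ((-.02,.02),(.03,.06),(.06,.09),(.09,.12),(.12,.15),(.15,.175),(.175,.2)):
        m=(L[...,0]>a)&(L[...,0]<b)&(abs(L[...,1])<.02)&(L[...,2]>.05)&(L[...,2]<.07)
        q=L[m]
        if len(q)>20: print(a,b,len(q),"y",((np.percentile(q[:,1],2)+np.percentile(q[:,1],98))/2).round(4),"w",np.ptp(q[:,1]).round(4),"top z",np.percentile(q[:,2],5).round(4),np.median(q[:,2]).round(4),"xmax",q[:,0].max().round(4))
    return p,L,im
E
python3 - <<'E'
from meas import *
p,L,im=spin("pics/w7.png")
np.save("L7.npy",L)
print(rel(*down(.5573,-.2415,p["tool_pos"][2],.084)))
E
```

```text
tcp [ 0.5973 -0.2502  0.1016] yaw 0.0834 F [-0.  -0.  -1.3]
-0.02 0.02 2942 y 0.0002 w 0.0398 top z 0.0521 0.0625 xmax 0.02
0.03 0.06 1131 y 0.0003 w 0.0088 top z 0.0657 0.0671 xmax 0.06
0.06 0.09 1378 y 0.0001 w 0.0087 top z 0.0657 0.0671 xmax 0.09
0.09 0.12 1727 y 0.0001 w 0.0089 top z 0.0656 0.0671 xmax 0.12
[0.0198, -0.0651, -0.0005, 0.0008, 0.0002, -0.0004]
```

Request:
apply_moves:
  rows: [0.0, -0.04, -0.004, 0, 0, 0, 0.02, -0.065, -0.004, 0, 0, 0, 0.02, -0.065, -0.004, 0, 0, 0, 0.02, -0.065, -0.004, 0, 0, 0, 0.02, -0.065, -0.004, 0, 0, 0]

```text
t: 28.85
tool_pos: [0.5587, -0.2421, 0.1051]
tool_rot: [2.124, 2.309, 0.002]
contact_force: [0.3, 1.0, -1.7]
opening: 0.0133
grip_force: 79.7
```

Run:
```python
from meas import *
p,L,im=spin()
for (a,b) in ((.17,.19),(.19,.21)): pass
# tip and cheek in image: crop
cv2.imwrite("pics/w8.png",cv2.resize(im[0:220,220:420],None,fx=2.7,fy=2.7,interpolation=cv2.INTER_CUBIC))
```

```text
tcp [ 0.5587 -0.2421  0.1051] yaw 0.0836 F [ 0.3  1.  -1.7]
-0.02 0.02 2954 y 0.0001 w 0.0398 top z 0.0519 0.0625 xmax 0.02
0.03 0.06 1131 y 0.0003 w 0.0088 top z 0.0658 0.0671 xmax 0.06
0.06 0.09 1373 y 0.0001 w 0.0086 top z 0.0657 0.067 xmax 0.09
0.09 0.12 1713 y -0.0 w 0.0089 top z 0.0656 0.0671 xmax 0.12
```

View pics/w8.png

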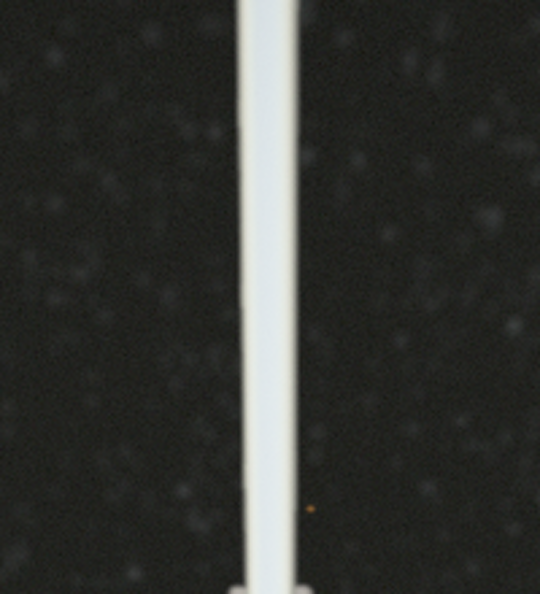

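The view shows the rod straight and centred (column 268), tip out of frame. I'll correct 1.4 mm in x and z, then feel the way in.

Request:
apply_moves:
  rows: [0, -0.002, 0.002, 0, 0, 0, 0, -0.002, 0.002, 0, 0, 0, 0, -0.002, 0.002, 0, 0, 0, 0, -0.002, 0.002, 0, 0, 0]

```text
t: 29.3
tool_pos: [0.557, -0.2419, 0.1039]
tool_rot: [2.125, 2.31, 0.002]
contact_force: [-0.3, -0.3, -0.5]
opening: 0.0132
grip_force: 79.7
```

Request:
apply_moves:
  rows: [0.01, 0, 0, 0, 0, 0, 0.02, 0, 0, 0, 0, 0, 0.03, 0, 0, 0, 0, 0, 0.035, 0, 0, 0, 0, 0, 0.04, 0, 0, 0, 0, 0, 0.045, 0, 0, 0, 0, 0, 0.05, 0, 0, 0, 0, 0, 0.05, 0, 0, 0, 0, 0]

```text
t: 30.1
tool_pos: [0.5543, -0.2116, 0.1039]
tool_rot: [2.124, 2.31, 0.002]
contact_force: [-0.4, 0.2, -1.2]
opening: 0.0131
grip_force: 79.7
```

Request:
apply_moves:
  rows: [0.015, 0, 0, 0, 0, 0, 0.03, 0, 0, 0, 0, 0, 0.045, 0, 0, 0, 0, 0, 0.06, 0, 0, 0, 0, 0, 0.075, 0, 0, 0, 0, 0, 0.09, 0, 0, 0, 0, 0, 0.105, 0, 0, 0, 0, 0, 0.12, 0, 0, 0, 0, 0, 0.135, 0, 0, 0, 0, 0, 0.15, 0, 0, 0, 0, 0, 0.165, 0, 0, 0, 0, 0, 0.18, 0, 0, 0, 0, 0, 0.19, 0, 0, 0, 0, 0, 0.19, 0, 0, 0, 0, 0]

```text
t: 31.5
tool_pos: [0.5448, -0.0976, 0.1036]
tool_rot: [2.124, 2.311, 0.002]
contact_force: [-0.3, -0.0, -0.6]
opening: 0.0133
grip_force: 79.7
```

Request:
apply_moves:
  rows: [0.01, 0, 0, 0, 0, 0, 0.02, 0, 0, 0, 0, 0, 0.03, 0, 0, 0, 0, 0, 0.036, 0, 0, 0, 0, 0, 0.042, 0, 0, 0, 0, 0, 0.042, 0, 0, 0, 0, 0]

```text
t: 32.1
tool_pos: [0.5427, -0.0728, 0.1036]
tool_rot: [2.124, 2.31, 0.002]
contact_force: [-0.3, 0.2, -0.8]
opening: 0.0134
grip_force: 79.7
```

Request:
apply_moves:
  rows: [0.004, 0, 0, 0, 0, 0, 0.008, 0, 0, 0, 0, 0, 0.012, 0, 0, 0, 0, 0, 0.014, 0, 0, 0, 0, 0, 0.016, 0, 0, 0, 0, 0, 0.016, 0, 0, 0, 0, 0]

```text
t: 32.7
tool_pos: [0.542, -0.0636, 0.1037]
tool_rot: [2.125, 2.31, 0.002]
contact_force: [-0.3, 0.1, -0.7]
opening: 0.0134
grip_force: 79.7
```

Request:
apply_moves:
  rows: [0.002, 0, 0, 0, 0, 0, 0.004, 0, 0, 0, 0, 0, 0.006, 0, 0, 0, 0, 0, 0.006, 0, 0, 0, 0, 0]

```text
t: 33.1
tool_pos: [0.542, -0.0627, 0.1039]
tool_rot: [2.12, 2.307, -0.005]
contact_force: [-0.6, -11.2, -2.2]
opening: 0.0137
grip_force: 79.4
```

Request:
apply_moves:
  rows: [0.003, 0, 0, 0, 0, 0, 0.003, 0, 0, 0, 0, 0, 0.003, 0, 0, 0, 0, 0]

```text
t: 33.4
tool_pos: [0.5419, -0.0624, 0.1039]
tool_rot: [2.118, 2.305, -0.008]
contact_force: [0.5, -17.4, -4.2]
opening: 0.0137
grip_force: 79.2
```

Request:
apply_moves:
  rows: [0, 0, 0, 0, 0, 0, 0, 0, 0, 0, 0, 0, 0, 0, 0, 0, 0, 0, 0, 0, 0, 0, 0, 0, 0, 0, 0, 0, 0, 0, 0, 0, -0.03, 0, 0, 0, 0, 0, -0.08, 0, 0, 0, 0, 0, -0.15, 0, 0, 0, -0.05, 0, -0.2, 0, 0, 0, -0.05, 0, -0.2, 0, 0, 0, -0.05, 0, -0.2, 0, 0, 0]
  grip: 0.5

```text
t: 34.5
tool_pos: [0.544, -0.0883, 0.2245]
tool_rot: [2.125, 2.308, 0.004]
contact_force: [0.4, 0.3, -0.9]
opening: 0.0427
grip_force: 0.0
```

Run:
```python
from h import *
im,P,K,T=shot("wrist"); np.savez("w9.npz",im=im,P=P,K=K,T=T)
cv2.imwrite("pics/w9.png",cv2.resize(im[0:330,200:440],None,fx=1.8,fy=1.8,interpolation=cv2.INTER_CUBIC))
comps(P,.045,.065,(.48,.6),(-.1,.15),100)
print("handle");comps(P,.03,.048,(.5,.6),(-.2,-.04),60)
# view pose for pencil, tool y along world -y.. choose camera offset to +x? 
for yaw in (np.pi/2,-np.pi/2): print(yaw, down(0,0,0,yaw)[1][:,0], rel(*down(.47,.22,.28,yaw)))
```

```text
[534.2  49. ] [54.  18.8] 5.0 z med 0.0586 px [321.  16.] 2682
[539.4 -14.2] [54.1 26.8] 4.8 z med 0.0588 px [321. 113.] 2688
[539.5 -34.1] [60.2  7.7] 4.7 z med 0.0545 px [319. 139.] 840
handle
[542.  -67.3] [17.1 54. ] 5.2 z med 0.0386 px [319. 175.] 1183
1.5707963267948966 [-1.000000e+00  6.123234e-17  0.000000e+00] [0.5212, -0.0787, -0.0957, 0.0007, 0.0013, -0.947]
-1.5707963267948966 [1.000000e+00 6.123234e-17 0.000000e+00] [0.5212, -0.0787, -0.0957, 0.0013, -0.0007, 1.053]
```

View pics/w9.png

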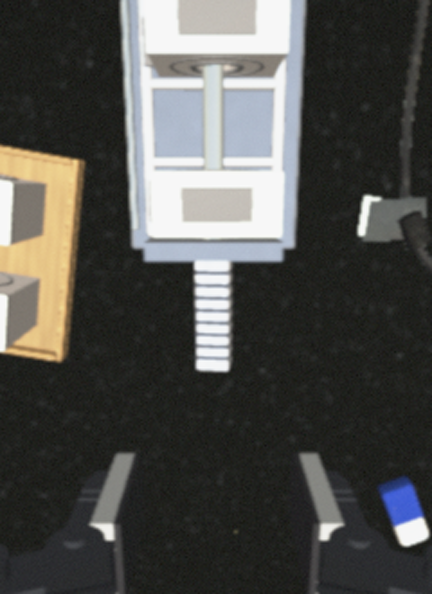

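Spindle home: the handle at (213,315) meets the cheek and the rod runs through at (213,115). Next, the pencil.

```bash
python3 -c "
from h import *
print(rel(*down(.43,.26,.28,np.pi/2+.084)))"
```

```text
[0.5931, -0.1396, -0.0959, 0.0006, 0.0013, -1.0004]
```

Request:
apply_moves:
  rows: [0.3, -0.1, -0.095, 0, 0, -0.4, 0.593, -0.14, -0.095, 0, 0, -1, 0.593, -0.14, -0.095, 0, 0, -1, 0.593, -0.14, -0.095, 0, 0, -1, 0.593, -0.14, -0.095, 0, 0, -1, 0.593, -0.14, -0.095, 0, 0, -1, 0.593, -0.14, -0.095, 0, 0, -1, 0.593, -0.14, -0.095, 0, 0, -1, 0.593, -0.14, -0.095, 0, 0, -1, 0.593, -0.14, -0.095, 0, 0, -1, 0.593, -0.14, -0.095, 0, 0, -1, 0.593, -0.14, -0.095, 0, 0, -1, 0.593, -0.14, -0.095, 0, 0, -1, 0.593, -0.14, -0.095, 0, 0, -1]

```text
t: 35.95
tool_pos: [0.4297, 0.2596, 0.2789]
tool_rot: [-0.13, 3.137, -0.003]
contact_force: [-0.1, -0.6, -0.1]
opening: 0.0427
grip_force: 0.0
```

Run:
```python
from h import *
print(ctrl.get_obs()["tool_pos"])
im,P,K,T=shot("wrist"); np.savez("w10.npz",im=im,P=P,K=K,T=T)
cv2.imwrite("pics/w10.png",im)
hsv=cv2.cvtColor(im,cv2.COLOR_BGR2HSV)
m=((hsv[...,0]>15)&(hsv[...,0]<35)&(hsv[...,1]>120)&(P[...,1]>.2)&(P[...,1]<.4)&(P[...,0]>.3)&(P[...,0]<.7)).astype(np.uint8)
c,l,s,ce=cv2.connectedComponentsWithStats(m)
for i in range(1,c):
    if s[i,4]>60:
        q=P[l==i]; print(np.round(cv2.minAreaRect((q[:,:2]*1000).astype(np.float32)),1) if 0 else cv2.minAreaRect((q[:,:2]*1000).astype(np.float32)), np.median(q[:,2]), s[i], q[q[:,0].argmin()],q[q[:,0].argmax()])
print("tray");comps(P,.0065,.014,(.33,.7),(.2,.37),60)
```

```text
[0.42966921 0.2595608  0.27891254]
((476.0694580078125, 264.8822326660156), (151.0362548828125, 6.497832298278809), 6.290685176849365) 0.009575472497164506 [318 152   8 120 633] [0.40080105 0.25858988 0.00958377] [0.55106004 0.27381756 0.01023535]
tray
[483.2 270.7] [206.5  82.2] 3.6 z med 0.0092 px [326. 210.] 1252
[484.2 266.4] [167.5   7.4] 6.4 z med 0.0094 px [322. 212.] 749
[692.1 262.5] [ 24.8 107.3] 11.6 z med 0.0094 px [313. 355.] 618
```

View pics/w10.png

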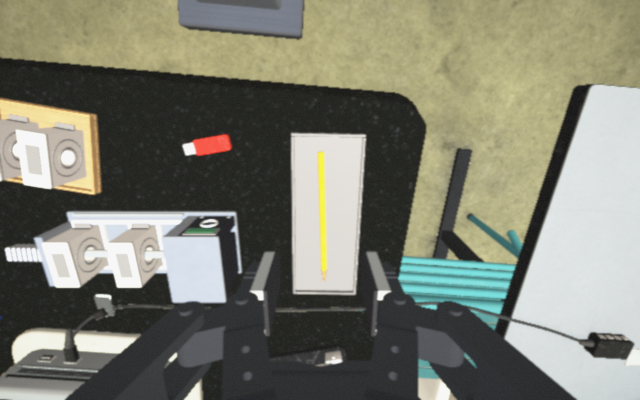

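Pencil at (322,215) in the tray at (328,213), sharpened point down in the image at (323,278), the far end. The dispenser's front shows its display at (210,225).

```bash
python3 -c "
from h import *
y=np.pi/2+.111
print(rel(*down(.4991,.2681,.12,y)),rel(*down(.4991,.2681,.0785,y)))"
```

```text
[-0.1157, 0.0051, 0.2656, -0.0012, 0.0012, -0.018] [-0.1156, 0.0053, 0.3347, -0.0012, 0.0012, -0.018]
```

Request:
apply_moves:
  rows: [-0.116, 0.005, 0.2, 0, 0, -0.018, -0.116, 0.005, 0.265, 0, 0, -0.018, -0.116, 0.005, 0.265, 0, 0, -0.018, -0.116, 0.005, 0.265, 0, 0, -0.018, -0.116, 0.005, 0.29, 0, 0, -0.018, -0.116, 0.005, 0.32, 0, 0, -0.018, -0.116, 0.005, 0.33, 0, 0, -0.018, -0.116, 0.005, 0.33, 0, 0, -0.018, -0.116, 0.005, 0.33, 0, 0, -0.018]
  grip: 0.25

```text
t: 36.9
tool_pos: [0.5004, 0.2684, 0.0835]
tool_rot: [-0.175, 3.132, -0.001]
contact_force: [-0.3, -0.7, -0.3]
opening: 0.0217
grip_force: 0.0
```

```bash
python3 -c "
from h import *
y=np.pi/2+.111
print(ctrl.get_obs()['tool_pos'],rel(*down(.4991,.2681,.0775,y)))
im,P,K,T=shot('wrist'); comps(P,.0065,.014,(.40,.7),(.24,.3),60)"
```

```text
[0.50041259 0.26844196 0.08347991] [0.0023, -0.0003, 0.01, -0.0007, 0.0033, 0.0005]
[484.3 266.4] [167.8   7.4] 6.4 z med 0.0095 px [320. 194.] 4162
```

Request:
apply_moves:
  rows: [0.002, 0, 0.006, 0, 0.003, 0, 0.002, 0, 0.0105, 0, 0.003, 0, 0.002, 0, 0.0105, 0, 0.003, 0, 0.002, 0, 0.0105, 0, 0.003, 0]

```text
t: 37.35
tool_pos: [0.4987, 0.268, 0.0759]
tool_rot: [0.175, -3.135, 0.003]
contact_force: [-0.2, 0.1, -0.1]
opening: 0.0213
grip_force: 0.0
```

Request:
apply_moves:
  rows: [0, 0, 0, 0, 0, 0, 0, 0, 0, 0, 0, 0, 0, 0, 0, 0, 0, 0, 0, 0, 0, 0, 0, 0, 0, 0, 0, 0, 0, 0]
  grip: 0
  grip_force: 60

```text
t: 37.85
tool_pos: [0.4989, 0.2681, 0.0762]
tool_rot: [0.175, -3.136, 0.002]
contact_force: [-0.2, 0.3, 2.9]
opening: 0.0048
grip_force: 59.6
```

```bash
python3 -c "
from h import *
o=ctrl.get_obs();print(o['tool_pos'],o['tool_rot'])
# target: pencil tip 25 mm before recess mouth, disp x axis dir yaw .084
p=o['tool_pos'];a=.084;O=np.array([.5338,.0368]);ex=np.array([np.cos(a),np.sin(a)]);ey=np.array([-np.sin(a),np.cos(a)])
M=O-.038*ex+.105*ey;print('mouth',M)
d=.5677-p[0];dist=d/np.cos(.111);print('tip dist',dist)
t=M-ex*(.025+dist)
zt=p[2]+(.034-.0065)
print(t,zt,rel(*down(*t,zt,np.pi/2+a)),rel(*down(*p[:2],p[2]+.05,np.pi/2+.111)))"
```

```text
[0.49893278 0.26807477 0.0761608 ] [ 1.75353593e-01 -3.13569070e+00  2.40124283e-03]
mouth [0.48712435 0.13824153]
tip dist 0.06919304595346998
[0.39326343 0.13033862] 0.10366079551069579 [0.2007, -0.2086, -0.0453, -0.0009, -0.0007, 0.0177] [0.0001, -0.0001, -0.0833, -0.0009, -0.0007, 0.0005]
```

Request:
apply_moves:
  rows: [0, 0, -0.04, 0, 0, 0, 0, 0, -0.083, 0, 0, 0, 0.08, 0, -0.083, 0, 0, 0.018, 0.16, 0, -0.083, 0, 0, 0.018, 0.2, 0, -0.083, 0, 0, 0.018, 0.2, -0.07, -0.083, 0, 0, 0.018, 0.2, -0.14, -0.083, 0, 0, 0.018, 0.2, -0.209, -0.083, 0, 0, 0.018, 0.2, -0.209, -0.045, 0, 0, 0.018, 0.2, -0.209, -0.045, 0, 0, 0.018, 0.2, -0.209, -0.045, 0, 0, 0.018, 0.2, -0.209, -0.045, 0, 0, 0.018]

```text
t: 39.05
tool_pos: [0.3936, 0.1306, 0.1037]
tool_rot: [0.133, -3.138, 0.003]
contact_force: [-0.7, 0.5, -0.3]
opening: 0.0047
grip_force: 59.1
```

Run:
```python
from h import *
o=ctrl.get_obs();print(o['tool_pos'],o['tool_rot'])
im,P,K,T=shot("wrist"); np.savez("w11.npz",im=im,P=P,K=K,T=T)
R=Ro.from_rotvec(o["tool_rot"]).as_matrix();L=(P-o["tool_pos"])@R
print("yaw",np.arctan2(R[1,1],R[0,1])-np.pi/2)
hsv=cv2.cvtColor(im,cv2.COLOR_BGR2HSV)
m=(hsv[...,0]>10)&(hsv[...,0]<35)&(hsv[...,1]>70)&(abs(L[...,1])<.012)&(L[...,2]>.055)&(L[...,2]<.085)
for a,b in((-.07,-.06),(-.06,-.05),(-.05,-.04),(-.04,-.02),(.02,.04),(.04,.06),(.06,.08)):
    q=L[m&(L[...,0]>a)&(L[...,0]<b)]
    if len(q)>5: print(a,b,len(q),((np.percentile(q[:,1],3)+np.percentile(q[:,1],97))/2).round(4),np.percentile(q[:,2],20).round(4))
a=.084;O=np.array([.5338,.0368]);ex=np.array([np.cos(a),np.sin(a)]);ey=np.array([-np.sin(a),np.cos(a)])
M=O-.038*ex+.105*ey;print("mouth px",proj([M[0],M[1],.034],K,T))
cv2.imwrite("pics/w11.png",cv2.resize(im[130:400,170:470],None,fx=2,fy=2,interpolation=cv2.INTER_CUBIC))
```

```text
[0.39362087 0.13063293 0.10370152] [ 1.33208358e-01 -3.13771714e+00  2.63493880e-03]
yaw 0.08485777501798308
-0.07 -0.06 28 0.0002 0.0672
-0.06 -0.05 121 0.0004 0.0661
-0.05 -0.04 181 0.0002 0.0659
-0.04 -0.02 321 0.0003 0.0658
0.02 0.04 591 0.0002 0.066
0.04 0.06 675 0.0002 0.0661
0.06 0.08 734 0.0002 0.066
mouth px [319.80155999 400.20470775]
```

View pics/w11.png

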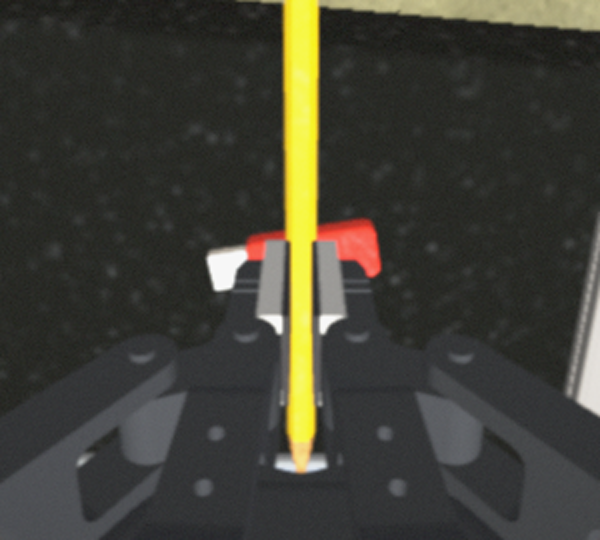

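Pencil held straight and level, point at (300,465), axis height 34 mm, in line with the recess. Advancing.

Request:
apply_moves:
  rows: [-0.015, 0, 0, 0, 0, 0, -0.03, 0, 0, 0, 0, 0, -0.04, 0, 0, 0, 0, 0, -0.046, 0, 0, 0, 0, 0, -0.046, 0, 0, 0, 0, 0]

```text
t: 39.6
tool_pos: [0.4216, 0.1324, 0.1033]
tool_rot: [0.131, -3.137, 0.003]
contact_force: [1.0, 0.4, -0.1]
opening: 0.0048
grip_force: 59.2
```

Request:
apply_moves:
  rows: [-0.002, 0, 0, 0, 0, 0, -0.004, 0, 0, 0, 0, 0, -0.006, 0, 0, 0, 0, 0, -0.007, 0, 0, 0, 0, 0, -0.007, 0, 0, 0, 0, 0]

```text
t: 40.1
tool_pos: [0.4247, 0.1326, 0.1029]
tool_rot: [0.131, -3.136, 0.003]
contact_force: [-2.1, 0.2, 0.2]
opening: 0.0049
grip_force: 59.2
```

Request:
apply_moves:
  rows: [-0.003, 0, 0, 0, 0, 0, -0.005, 0, 0, 0, 0, 0, -0.006, 0, 0, 0, 0, 0, -0.006, 0, 0, 0, 0, 0]

```text
t: 40.5
tool_pos: [0.4284, 0.1329, 0.1029]
tool_rot: [0.131, -3.136, 0.003]
contact_force: [-4.6, -1.0, 1.0]
opening: 0.0047
grip_force: 59.2
```

Request:
apply_moves:
  rows: [-0.002, 0, 0, 0, 0, 0, -0.003, 0, 0, 0, 0, 0, -0.003, 0, 0, 0, 0, 0, -0.003, 0, 0, 0, 0, 0, -0.003, 0, 0, 0, 0, 0, -0.003, 0, 0, 0, 0, 0]

```text
t: 41.1
tool_pos: [0.4297, 0.1331, 0.1026]
tool_rot: [0.131, -3.135, 0.003]
contact_force: [-5.4, -0.4, 0.5]
opening: 0.0049
grip_force: 59.2
```

Request:
apply_moves:
  rows: [-0.002, 0, 0, 0, 0, 0, -0.002, 0, 0, 0, 0, 0, -0.002, 0, 0, 0, 0, 0, -0.002, 0, 0, 0, 0, 0, -0.002, 0, 0, 0, 0, 0]

```text
t: 41.6
tool_pos: [0.4301, 0.1331, 0.1022]
tool_rot: [0.131, -3.132, 0.003]
contact_force: [-7.5, -0.0, 1.3]
opening: 0.0052
grip_force: 59.3
```

Request:
apply_moves:
  rows: [0.02, 0, 0, 0, 0, 0, 0.04, 0, 0, 0, 0, 0, 0.06, 0, 0, 0, 0, 0, 0.08, 0, 0, 0, 0, 0, 0.08, 0, -0.05, 0, 0, 0, 0.08, 0, -0.05, 0, 0, 0, 0.08, 0, -0.05, 0, 0, 0]

```text
t: 42.3
tool_pos: [0.3854, 0.1294, 0.1346]
tool_rot: [-0.131, 3.135, -0.002]
contact_force: [0.4, -0.1, -0.0]
opening: 0.005
grip_force: 59.2
```

Run:
```python
from h import *
o=ctrl.get_obs();print(o['tool_pos'],o['tool_rot'])
im,P,K,T=shot("wrist"); 
R=Ro.from_rotvec(o["tool_rot"]).as_matrix();L=(P-o["tool_pos"])@R
hsv=cv2.cvtColor(im,cv2.COLOR_BGR2HSV)
m=(hsv[...,0]>10)&(hsv[...,0]<35)&(hsv[...,1]>70)&(abs(L[...,1])<.012)&(L[...,2]>.055)&(L[...,2]<.085)
q=L[m];print("pencil tool x",q[:,0].min(),q[:,0].max())
for a,b in((-.06,-.03),(.05,.09)):
    q=L[m&(L[...,0]>a)&(L[...,0]<b)];print(np.median(q,0))
im2,P2,_,_=shot("side");cv2.imwrite("pics/s2.png",cv2.resize(im2[170:340,210:430],None,fx=3,fy=3,interpolation=cv2.INTER_CUBIC))
# place back: original spot
t=(.4989,.2681);y=np.pi/2+.111
for z in(.13,.078): print(rel(*down(*t,z,y)))
```

```text
[0.38544169 0.12944665 0.13455522] [-1.30914472e-01  3.13544865e+00 -2.07066893e-03]
pencil tool x -0.06423564699318837 0.09857676733020958
[-4.33505709e-02 -6.33993289e-05  6.64357842e-02]
[7.13471667e-02 7.73115929e-06 6.68729574e-02]
[-0.2099, 0.2147, 0.0042, -0.0011, -0.0007, -0.0176]
[-0.21, 0.2148, 0.0909, -0.0011, -0.0007, -0.0176]
```

View pics/s2.png

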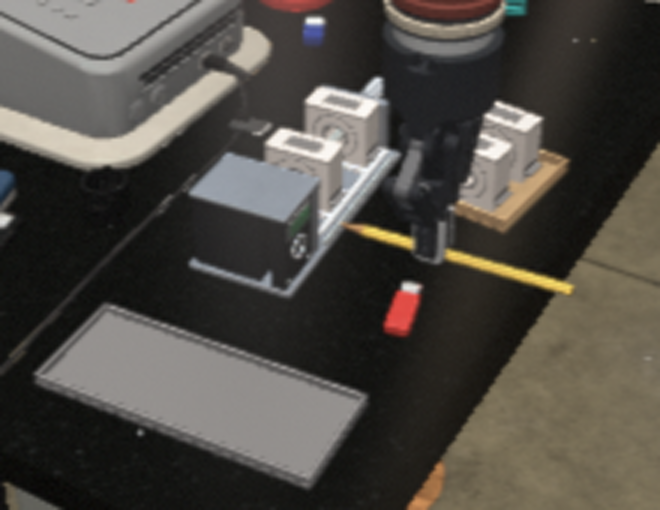

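The button went to its stop (7.5 N with almost no further travel). The side view shows the pencil clear of the housing, cartridges and tray as wanted, and the empty pen tray at (200,390). Laying the pencil back.

Request:
apply_moves:
  rows: [0, 0.07, 0, 0, 0, 0, 0, 0.14, 0, 0, 0, -0.018, 0, 0.215, 0, 0, 0, -0.018, -0.07, 0.215, 0, 0, 0, -0.018, -0.14, 0.215, 0, 0, 0, -0.018, -0.21, 0.215, 0, 0, 0, -0.018, -0.21, 0.215, 0.03, 0, 0, -0.018, -0.21, 0.215, 0.06, 0, 0, -0.018, -0.21, 0.215, 0.08, 0, 0, -0.018, -0.21, 0.215, 0.088, 0, 0, -0.018, -0.21, 0.215, 0.09, 0, 0, -0.018, -0.21, 0.215, 0.09, 0, 0, -0.018]

```text
t: 43.6
tool_pos: [0.4988, 0.2684, 0.0791]
tool_rot: [0.176, -3.136, 0.002]
contact_force: [-0.3, 0.0, -0.1]
opening: 0.0051
grip_force: 59.2
```

Request:
apply_moves:
  rows: [0, 0, 0.003, 0, 0, 0, 0, 0, 0.004, 0, 0, 0, 0, 0, 0.004, 0, 0, 0]

```text
t: 43.9
tool_pos: [0.4988, 0.2683, 0.0769]
tool_rot: [0.176, -3.136, 0.002]
contact_force: [-0.3, 0.8, -1.0]
opening: 0.0049
grip_force: 59.2
```

Request:
apply_moves:
  rows: [0, 0, 0, 0, 0, 0, 0, 0, 0, 0, 0, 0, 0, 0, 0, 0, 0, 0, 0, 0, 0, 0, 0, 0, 0, 0, 0, 0, 0, 0, -0.03, 0, 0, 0, 0, 0, -0.1, 0, 0, 0, 0, 0, -0.2, 0, 0, 0, 0.1, 0, -0.33, 0, 0, 0, 0.1, 0, -0.33, 0, 0, 0, 0.1, 0, -0.33, 0, 0, 0, 0.1, 0, -0.33, 0, 0, 0]
  grip: 0.25

```text
validation failed for argument at $.ro...
```

Run:
```python
from h import *
im,P,K,T=shot("wrist"); cv2.imwrite("pics/w12.png",im)
comps(P,.0065,.014,(.33,.68),(.2,.37),60)
im,P,K,T=shot("top"); print("top");comps(P,.036,.065,(.48,.6),(-.12,.1),20)
```

```text
[449.4 268.5] [139.3  82.5] 3.7 z med 0.0092 px [337. 104.] 6445
[482.2 266.9] [163.8  17.8] 2.9 z med 0.0102 px [320. 197.] 4359
top
[536.6 -39.5] [106.3  57.6] 86.9 z med 0.0555 px [322. 205.] 418
[531.3  68. ] [54.6 62.3] 0.6 z med 0.0578 px [288. 207.] 273
```

View pics/w12.png

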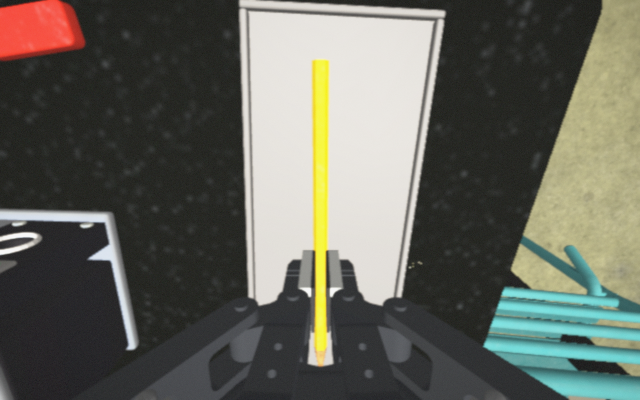

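The release call was malformed (a row was one number short), so the pencil is still held just over the tray at (320,200). Releasing now.

Request:
apply_moves:
  rows: [0, 0, 0, 0, 0, 0, 0, 0, 0, 0, 0, 0, 0, 0, 0, 0, 0, 0, 0, 0, 0, 0, 0, 0, 0, 0, 0, 0, 0, 0, 0, 0, -0.03, 0, 0, 0, 0, 0, -0.1, 0, 0, 0, 0, 0, -0.2, 0, 0, 0, 0.1, 0, -0.33, 0, 0, 0, 0.1, 0, -0.33, 0, 0, 0, 0.1, 0, -0.33, 0, 0, 0, 0.1, 0, -0.33, 0, 0, 0]
  grip: 0.25

```text
t: 45.2
tool_pos: [0.4395, 0.2622, 0.2768]
tool_rot: [-0.176, 3.134, -0.0]
contact_force: [0.3, 0.4, -1.4]
opening: 0.0217
grip_force: 0.0
```

Run:
```python
from h import *
im,P,K,T=shot("wrist"); cv2.imwrite("pics/w13.png",im)
comps(P,.0065,.014,(.33,.68),(.2,.37),60)
print("cart");comps(P,.05,.064,(.3,.6),(-.15,.1),60)
```

```text
[456.1 269. ] [152.   82.2] 3.7 z med 0.0093 px [326. 172.] 913
[484.5 266.8] [167.9   7. ] 6.2 z med 0.0093 px [320. 204.] 783
[583.6 278.6] [ 4.  50.7] 4.3 z med 0.009 px [320. 286.] 123
[675.6 295.7] [ 8.7 36.8] 0.0 z med 0.0093 px [327. 345.] 131
cart
[424.9 -22.9] [29.6 55. ] 86.6 z med 0.0539 px [ 26. 140.] 1792
[537.4 -19.4] [59.9 39.4] 4.1 z med 0.0584 px [ 50. 247.] 1904
[533.   54.1] [55.1 28.8] 4.0 z med 0.0588 px [118. 250.] 1445
```

View pics/w13.png

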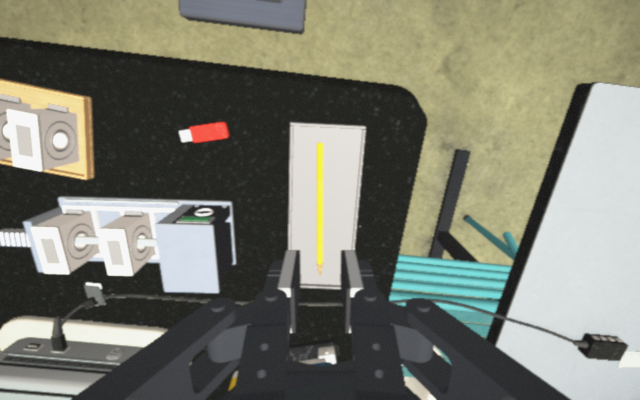

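The pencil lies in the pen tray at (320,205). The spindle is home through both fresh cartridges, and the spent ones are in the returns tray.

```bash
python3 -c "
from station import ctrl
print(ctrl.finish_job())"
```

```text
the job is handed in; nothing more can be done
None
```

The job is handed in with every step done, at about 45 s of simulated time: both spent cartridges in the returns tray, both fresh ones in bays, spindle home, reset button pressed to its stop, pencil back in the pen tray. I viewed 15 pictures, one over the limit of 14, and no picture checked the counter's display.

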